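# Clamp a wax blank in the ratchet vice, two clicks past the bite

### The arm

A 6-joint arm with a two-finger parallel gripper is mounted at the origin on the work surface; the furniture and walls round the work are solid. World frame = base frame: x ahead of the robot, y to its left, z up, the work surface at z = 0. Lengths are in mm, angles in rad, forces in N, time in s.
With the tool pointing down it reaches from about 225 to 875 mm from the base axis. Payload 3.4 kg.
Tool frame: the origin (TCP) lies between the finger pads; the fingertips stand 22 mm ahead of it and the grasp point (between the pads) lies 3 mm ahead of it; z points along the fingers, y is the direction in which the jaws open and shut (so a half turn about z gives the same grasp; the last joint's range is limited). The gripper opens to 85 mm and grips with 20 to 120 N. Pads are 22 mm wide; open, the fingers measure 114 mm over their backs; the gripper's body (76 mm by 85 mm) begins 54 mm behind the grasp point. The pads swing forward as they close: fully open they stand 13 mm farther back than shut.
Start: joints at [-1.459, 0.276, 1.505, -0, 1.361, -0.121], TCP at [132.65, -559.521, 253.328] pointing down, gripper open.
Joint ranges: [-2.89, 2.89], [-0.75, 2.08], [0.22, 2.7], [-1.18, 4.32], [0.11, 2.71], [-2.7, 2.7]. Speed limits (rad/s): [2.57, 2.57, 3.14, 3.14, 3.14, 3.14].

### API

Orientations are given as a unit quaternion [x, y, z, w].
In Python, from bench import robot gives the robot as it stands.
- The arm moves only by the shell command python3 -m inch 'ROWS' [OPENING] [FORCE]. ROWS is JSON, a list of rows, each an object with "slide": the shift along the tool's x, y, z in mm, a list of three; "rot": the turn, a rotation vector about the tool's x, y, z in rad, a list of three. A call has 1 to 10 rows; each row shifts and turns the commanded pose from where the row before left it, along the tool's axes as they then stand; what a row does not reach is not made up. A row lasts 1/12 s, in which the tool goes at most 41.7 mm and 7.16 degrees, less where a joint would pass 70% of its speed; a pose out of reach is approached as far as the arm can. A call with a gripper value outside its range is refused whole. OPENING is the finger opening in mm, from 0 to 85.4, set as the call begins (- or left out, the last holds). The fingers move at their own pace and stop on an object; FORCE is the grip in N (left out, the last holds). Time passes only in rows, so rows that do not move let the fingers close. It gives the time, the measured TCP pose, the force and the opening at its end, in the units of the state.
- robot.observe(): the state, without advancing time (a new reading comes with each control period).
- robot.capture(name): name is "scene" or "top"; returns a dict with "image" (480x640x3 uint8, red, green, blue), "z_map" (480x640 float32, mm along the optical axis (not along the pixel's ray), 0 where there is no reading), "intrinsics" (3x3 intrinsics, pixels), "dist_coeffs" ([k1, k2, p1, p2, k3] as OpenCV has them; the pictures are not rectified), "rvec" (rotation vector, rad) and "tvec" (3), from world to camera coordinates, as OpenCV has them. Camera axes: x right, y down, z forward; pixel columns grow to the right and rows downward; lengths in mm; the calibration is good to about 2 mm. A picture is of the moment at which its call begins.
- robot.job_done(): hands the job in, once; it reports no verdict.
Trained networks look in the newest picture that a camera, given by its name, has taken for a name from the list of things; names that differ only in an ending like _2 or _b are one class to them, and where a whole thing is asked for, a point or a joint stands for the part that bears it (a point fixed in the world has none). Each returns a list of dicts, best first, with "p" (0 to 1); they miss things now and then, are a little off and sometimes report something else, mostly with a low value. They report only what shows in the picture. A call takes as long as a camera call. They do not tell look-alikes from the thing itself.
- robot.search_frame(camera, thing): "extent" ([left, top, right, bottom] in pixels, round what is visible of it).
- robot.masks_of(camera, thing): "region" (480x640 bool, what is visible of it) and "extent" ([left, top, right, bottom] in pixels, round what is visible of it).
- robot.pinpoint(camera, thing): "point" ([column, row] in pixels: a listed point, or the origin of a listed thing).
The state is a dict: "time": time; "qpos": joint angles; "joint_vel": joint speeds; "tau": joint torques, N m; "tool_pos": TCP position; "tcp_rot": TCP orientation; "wrist_force": force on the tool from outside, world axes, zero at the start; "ft_torque": the same for the moment, N m; "gripper_width": finger opening in mm.
Only numpy, scipy, OpenCV 4.12 (cv2) and the standard library are available. Lean on these libraries where they do the work, as an engineer would, in place of code of your own. Each camera call takes 0.05 s, during which the arm holds its last target.

### The job

Clamp the near block of wax, the one to the right in front of the ratchet vice, in the vice so that it can be carved: lay it flat on the vice's bed, lengthways between the tailstock and the jaw pad, and let go of it. Then wind the wing knob clockwise: the pad comes up loosely at first, but once its springs bite the knob turns harder and harder. Let the pawl click over two teeth after the springs begin to bite - with fewer the block slips, with more the wax is crushed - and let go with the pawl holding. Leave the other things on the table where they stand.

Things in the scene. Friction and masses are not known exactly. Their poses are not given: they have to be found in the camera images.
- wax_block: Yellow block of beeswax, 32 x 60 x 14 mm, 30 g, lying loose on the table near the robot, to its right (another, at the far right edge, is not for this job). Origin at the centre of its underside, its y axis along the 60 mm, z up. Pick it across the 32 mm.
- vice: Small grey ratchet vice held fast to the table. Origin on the table under the bed; x from knob to tailstock, z up. Bed: steel rail 26 mm wide (y -13 to 13), x -39 to 45 mm, top at z = 26; the block overhangs it 3 mm a side. Beside the bed nothing is higher than 26 mm; pad and tailstock tops at 38, ratchet wheel 37, pawl post 43. Base x -155 to 85, y -57 to 44. Ratchet wheel (radius 27) and pawl lie under the knob.
- knob: Black wing knob standing on the ratchet wheel at vice x = -110, y = 0. Origin on its upright axis at half height of the wing (z = 60 mm). Wing 46 mm along its own x, 12 mm thick (y), 32 mm high (z 44 to 76). Clockwise seen from above closes the jaw, 3 mm a tooth. 12 teeth: the pawl catches each time the wing stands at a multiple of 30 degrees to the vice's x (within 1.5); at the start it is at 0. It cannot turn back.
- jaw_pad: Steel pad, 52 mm wide, z 28 to 38 mm, that pushes the block toward the tailstock. Origin at the middle of its face, x toward the tailstock. It hangs loose on two sprung pins with up to 5 mm of lost motion, so its place does not tell when the springs bite. It never bites before the second click. From there each tooth adds about 19 N on the block and 0.11 to 0.13 N m on the knob. The pawl riding up each tooth adds up to 0.12 N m, gone after the click.
- tailstock: Fixed end of the vice (its place in the slot differs from day to day): grey block with a steel face 50 mm wide, z 28 to 38 mm. Origin at the middle of its face, which looks back at the pad. At the start pad and tailstock stand 64 to 78 mm apart.
- jar_water: Bystander: glass jar, 66 mm wide, 112 mm high, origin at the centre of its underside.
- sanding_block: Bystander: brown cork sanding block, 44 x 70 x 26 mm, origin at the centre of its underside.
- masking_tape: Bystander: roll of masking tape lying flat, 103 mm wide, 25 mm high, origin at the centre of its underside.
- pot_7: Bystander: paint pot with a screw lid, 56 mm wide, 55 mm high, origin at the centre of its underside.
Mind the look-alikes: they are no part of the job. What is meant by the wax_block is not red, and is the larger of those in its own colour.

How it is judged (in metres and radians):
On the way, in this order (a step that is already met when the one before it is completed fails the run):
1. the wax block lies flat on the bed, lengthways between pad and tailstock, released and not yet squeezed (z of wax_block in the frame of vice between 0.023 and 0.029 m and y of wax_block in the frame of vice between -0.01 and 0.01 m and x of wax_block in the frame of vice between -0.016 and 0.014 m and angle between wax_block's own z axis and vertical below 0.12 rad and angle between the y axis of wax_block and the x axis of vice, either way round below 0.14 rad and contact force between wax_block and the fingers below 0.1 N and contact force between wax_block and jaw_pad below 5 N), for 0.2 s.
2. the pad is wound onto the block with the knob: it presses with more than 5 N while the fingers are on the knob (z of wax_block in the frame of vice between 0.023 and 0.029 m and y of wax_block in the frame of vice between -0.01 and 0.01 m and x of wax_block in the frame of vice between -0.016 and 0.014 m and angle between wax_block's own z axis and vertical below 0.12 rad and angle between the y axis of wax_block and the x axis of vice, either way round below 0.14 rad and contact force between wax_block and jaw_pad above 5 N and contact force between the fingers and knob above 0.5 N), for 0.1 s.
At the end, for the whole second after the job is handed in: The block lies flat and lengthways on the bed (10 mm across, 8 degrees), at rest, the knob released and still, and the pad presses it with 14 to 42 N: the force of the second tooth after the springs bite, give or take a quarter tooth (z of wax_block in the frame of vice between 0.023 and 0.029 m and y of wax_block in the frame of vice between -0.01 and 0.01 m and x of wax_block in the frame of vice between -0.016 and 0.014 m and angle between wax_block's own z axis and vertical below 0.12 rad and angle between the y axis of wax_block and the x axis of vice, either way round below 0.14 rad and contact force between wax_block and jaw_pad between 14 and 42 N and linear speed of wax_block below 0.01 m/s and angular speed of knob below 0.05 rad/s); the robot touches nothing.
It fails at once if the wax is crushed: the pad presses it with more than 50 N (contact force between wax_block and jaw_pad above 50 N).
It fails at once if jar_water is pushed more than 30 mm (distance of jar_water from where it was at the start of the episode above 0.03 m).
It fails at once if sanding_block is pushed more than 30 mm (distance of sanding_block from where it was at the start of the episode above 0.03 m).
It fails at once if masking_tape is pushed more than 30 mm (distance of masking_tape from where it was at the start of the episode above 0.03 m).
It fails at once if pot_7 is pushed more than 30 mm (distance of pot_7 from where it was at the start of the episode above 0.03 m).
It also fails if it takes over 72 s, if anything falls off the work surface, if the arm or the gripper's body presses on something with over 40 N, if the wrist force passes 120 N, or if a joint passes its speed limit or range.

## Working session

There is one attempt and no reset: what is moved stays moved. The work goes in short steps, Python scripts to look and compute and a shell command to move; the robot and the scene stay as the last step left them, time stands still between calls to the robot, and variables do not carry over. Pictures are saved under pics/ and viewed, and the job is handed in when it is done.

```bash
ls; mkdir -p pics; cat > h.py <<'E'
import numpy as np, cv2
from scipy.spatial.transform import Rotation as R
from bench import robot
def cap(n):
    c=robot.capture(n); return c
def save(im,name,scale=1):
    cv2.imwrite('pics/'+name,cv2.cvtColor(im,cv2.COLOR_RGB2BGR))
def pt_z(c,uv,z=None):
    """world point at pixel, by depth or by world plane z"""
    K=c['intrinsics'];d=np.array(c['dist_coeffs'])
    n=cv2.undistortPoints(np.array([[uv]],float),np.array(K),d)[0,0]
    Rm=cv2.Rodrigues(np.array(c['rvec'],float))[0];t=np.array(c['tvec'],float).ravel()
    ray=Rm.T@np.array([n[0],n[1],1.]);o=-Rm.T@t
    if z is None:
        s=c['z_map'][int(round(uv[1])),int(round(uv[0]))]
    else: s=(z-o[2])/ray[2]
    return o+s*ray
def cloud(c,mask):
    v,u=np.nonzero(mask&(c['z_map']>0))
    K=np.array(c['intrinsics']);d=np.array(c['dist_coeffs'])
    n=cv2.undistortPoints(np.stack([u,v],1).astype(float)[:,None],K,d)[:,0]
    s=c['z_map'][v,u]
    Rm=cv2.Rodrigues(np.array(c['rvec'],float))[0];t=np.array(c['tvec'],float).ravel()
    P=np.c_[n*s[:,None],s]
    return (P-t)@Rm
def proj(c,P):
    return cv2.projectPoints(np.array(P,float).reshape(-1,3),np.array(c['rvec'],float),np.array(c['tvec'],float),np.array(c['intrinsics']),np.array(c['dist_coeffs']))[0][:,0]
E
python3 - <<'E'
from h import *
s=robot.observe();print(s)
for n in('scene','top'):
    c=cap(n);save(c['image'],n+'0.png')
    for t in('wax_block','vice','knob','jaw_pad','tailstock'):
        print(n,t,[(round(r['p'],2),np.round(r['extent'])) for r in robot.search_frame(n,t)],[(round(r['p'],2),np.round(r['point'],1)) for r in robot.pinpoint(n,t)])
E
```

```text
pics
{'time': 0.0, 'qpos': array([-1.45899002e+00,  2.76573385e-01,  1.50611538e+00, -3.34012037e-05,
        1.36068796e+00, -1.20988661e-01]), 'joint_vel': array([ 1.49191775e-03,  6.73763885e-05, -1.16881390e-03, -4.57013307e-04,
        1.20809517e-05, -1.10130982e-03]), 'tau': array([ 1.69809926e-03, -4.16777515e+01, -2.45801711e+01,  3.27902644e-04,
        1.12090990e-02, -1.20805271e-05]), 'tool_pos': array([ 132.58756164, -559.01170174,  252.45906555]), 'tcp_rot': array([ 9.93232656e-01,  1.16138257e-01, -1.22345709e-05, -8.92099285e-04]), 'wrist_force': array([ 0.65229498, -1.20413991,  0.11374137]), 'ft_torque': array([ 0.04969575, -0.01431028, -0.03170467]), 'gripper_width': 85.24927582938359}
scene wax_block [(0.77, array([406., 271., 437., 288.])), (0.62, array([466., 268., 467., 272.]))] [(0.66, array([422.6, 284.4])), (0.56, array([454.1, 258.9])), (0.41, array([469.6, 277.4]))]
scene vice [(0.62, array([284., 248., 377., 332.])), (0.19, array([295., 296., 326., 315.]))] [(0.94, array([325.4, 307.8])), (0.43, array([331.3, 283.8]))]
scene knob [(0.92, array([336., 248
[... 353 characters left out ...]
([266.4, 272.7]))]
top wax_block [(0.96, array([390., 292., 424., 326.])), (0.8, array([442., 317., 477., 344.])), (0.48, array([478., 278., 499., 299.]))] [(0.84, array([408.4, 310.7])), (0.65, array([486.2, 287.6])), (0.57, array([455.8, 328.5]))]
top vice [(0.65, array([279., 163., 304., 196.])), (0.61, array([244., 231., 374., 311.])), (0.29, array([143., 228., 178., 267.]))] [(0.78, array([293.1, 275.2])), (0.23, array([293.7, 181.5]))]
top knob [(0.84, array([328., 244., 358., 272.]))] [(0.78, array([342.4, 256.3]))]
top jaw_pad [(0.49, array([305., 256., 316., 280.]))] [(0.42, array([310.2, 271.4]))]
top tailstock [(0.7, array([255., 268., 278., 302.]))] [(0.8, array([271.4, 282.9]))]
```

View pics/scene0.png

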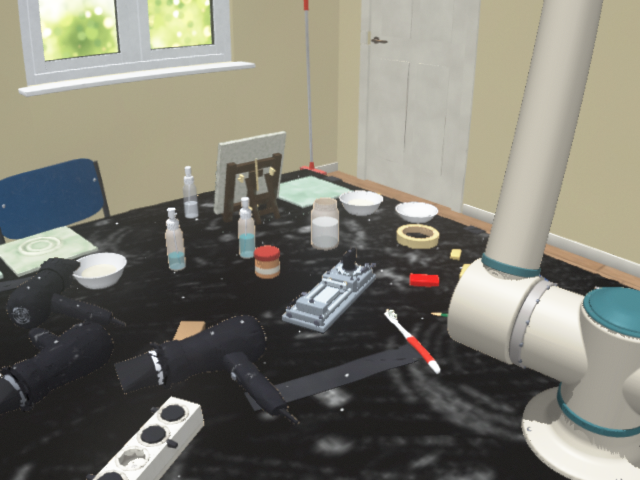

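View pics/top0.png

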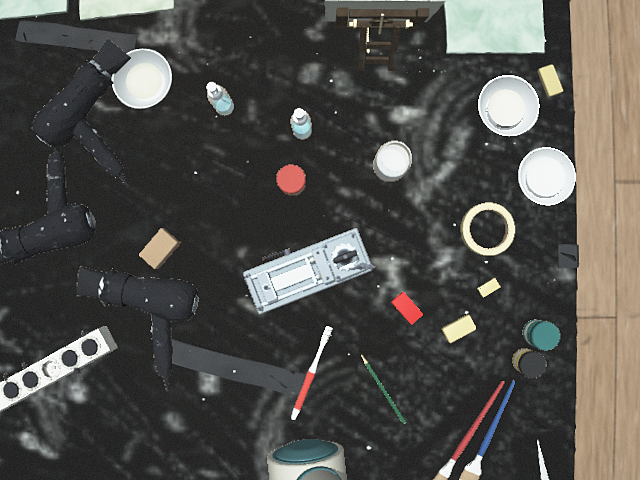

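```bash
python3 - <<'E'
from h import *
im=cv2.cvtColor(cv2.imread('pics/top0.png'),cv2.COLOR_BGR2RGB)
save(cv2.resize(im[220:360,230:510],(800,400),interpolation=cv2.INTER_CUBIC),'top0c.png')
c=cap('top');Rm=cv2.Rodrigues(c['rvec'])[0];print(-Rm.T@np.ravel(c['tvec']),Rm.round(2).tolist(),c['intrinsics'])
for uv in [(408.4,310.7),(455.8,328.5),(486,288),(293,275),(342.4,256.3),(310,271),(271.4,283)]:
    print(uv,pt_z(c,uv).round(1))
for r in robot.masks_of('top','wax_block'):
    P=cloud(c,r['region']);P=P[abs(P[:,2]-np.median(P[:,2]))<5]
    print(r['p'],P.mean(0).round(1),cv2.minAreaRect(P[:,:2].astype(np.float32)),c['image'][r['region']].mean(0).round())
E
```

```text
[ 562.25426643  -11.5046002  1144.1652522 ] [[0.01, -1.0, -0.02], [-1.0, -0.01, -0.04], [0.04, 0.02, -1.0]] [[583.44006079   0.         314.9448951 ]
 [  0.         583.44006079 237.82187529]
 [  0.           0.           1.        ]]
(408.4, 310.7) [ 462.2 -168.5   12.3]
(455.8, 328.5) [ 428.5 -259.9   16.1]
(486, 288) [ 506.5 -319.9   11. ]
(293, 275) [530.3  54.5  26.2]
(342.4, 256.3) [566.5 -38.7  74.7]
(310, 271) [538.5  21.5  42.7]
(271.4, 283) [514.8  95.6  29.2]
0.98 [ 428.6 -266.5   14.3] ((428.220703125, -266.7606506347656), (32.17898941040039, 61.58843994140625), 27.721025466918945) [234. 229. 181.]
0.82 [ 467.9 -165.6   14.5] ((468.0431823730469, -165.74191284179688), (59.96885681152344, 31.75457763671875), 40.5550422668457) [240.  82.  81.]
0.49 [ 507.8 -325.5    9.4] ((508.4260559082031, -325.9762268066406), (24.232219696044922, 43.26372146606445), 29.888059616088867) [229. 223. 176.]
```

View crop.

View pics/top0c.png

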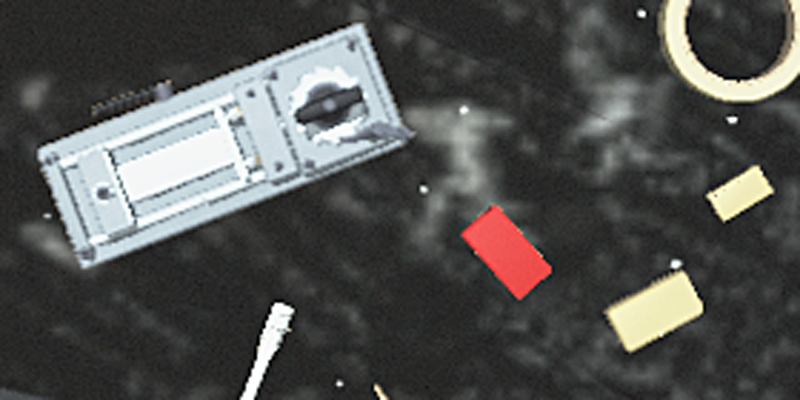

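```bash
python3 - <<'E'
from h import *
c=cap('top')
im=c['image']
# vice extent: height slices
Z=c['z_map'];m=np.zeros(Z.shape,bool);m[215:325,235:385]=1
P=cloud(c,m)
np.set_printoptions(suppress=True)
print(np.histogram(P[:,2],bins=np.arange(-5,85,3)))
V=P[(P[:,2]>8)&(P[:,2]<90)]
print(len(V),cv2.minAreaRect(V[:,:2].astype(np.float32)))
save(cv2.resize(im[225:315,240:380],(800,514),interpolation=cv2.INTER_CUBIC),'vice0.png')
for r in robot.masks_of('top','wax_block')[:1]:
    P=cloud(c,r['region']);P=P[abs(P[:,2]-14)<4];b=cv2.minAreaRect(P[:,:2].astype(np.float32));print(b,cv2.boxPoints(b),P[:,:2].mean(0))
for n in('knob','jaw_pad','tailstock'):
  for r in robot.masks_of('top',n)[:1]:
    P=cloud(c,r['region']);print(n,r['p'],len(P),np.median(P,0),np.percentile(P[:,2],[5,25,50,75,95]))
E
```

```text
(array([ 260, 2549, 4970, 2577,  408,  134,  749,  991,  318,  323,  599,
        643,  393,  362,  581,  304,   70,   22,    9,    1,    0,    0,
          0,    1,    0,   14,   59,   73,   12]), array([-5, -2,  1,  4,  7, 10, 13, 16, 19, 22, 25, 28, 31, 34, 37, 40, 43,
       46, 49, 52, 55, 58, 61, 64, 67, 70, 73, 76, 79, 82]))
5818 ((540.3538208007812, 22.6693115234375), (208.70492553710938, 291.246826171875), 1.4397796392440796)
((468.1199951171875, -165.55270385742188), (61.60580825805664, 31.783138275146484), 43.06898498535156) [[ 434.76547 -174.97804]
 [ 456.4695  -198.19664]
 [ 501.47452 -156.12737]
 [ 479.77048 -132.90877]] [ 468.77725878 -164.74992038]
knob 0.68 495 [567.00463352 -42.39912613  40.51294663] [34.89846599 37.74440713 40.51294663 74.53788704 78.03507271]
jaw_pad 0.43 56 [538.43051949  20.63191433  38.69239885] [35.1712429  36.51183664 38.69239885 39.99127485 41.54307491]
tailstock 0.67 321 [507.6490262  103.47429724  38.91739533] [34.05064876 37.04771907 38.91739533 40.82816369 43.4166724 ]
```

The candidates in the top image are large yellow (459,328), small yellow (488,288), red (408,308) and far yellow (551,80). The one at (459,328) measures 32x61 mm, is yellow and near the robot on its right, so it is the wax_block, and the enlarged crop confirms it at crop (655,312).

View pics/vice0.png

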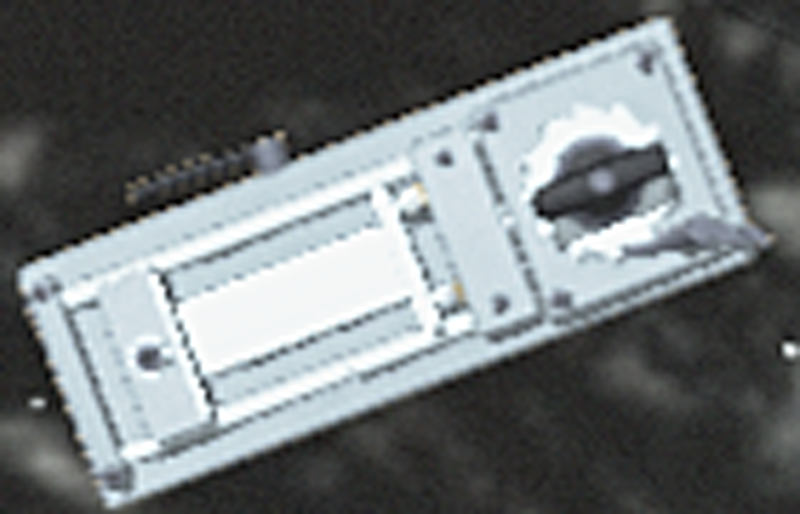

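```bash
cat > vf.py <<'E'
from h import *
def vice(c):
    Z=c['z_map'];m=np.zeros(Z.shape,bool);m[215:325,235:385]=1
    H=np.zeros(Z.shape);P=cloud(c,m);v,u=np.nonzero(m&(Z>0));H[v,u]=P[:,2]
    mm=((H>9)&(H<90)).astype(np.uint8);mm=cv2.morphologyEx(mm,cv2.MORPH_OPEN,np.ones((3,3)))
    n,l,st,_=cv2.connectedComponentsWithStats(mm);k=1+np.argmax(st[1:,4])
    mm=l==k
    return mm,cloud(c,mm)
E
python3 - <<'E'
from vf import *
c=cap('top');mm,P=vice(c)
b=cv2.minAreaRect(P[:,:2].astype(np.float32));print(b,cv2.boxPoints(b),len(P))
g=cv2.cvtColor(c['image'],cv2.COLOR_RGB2GRAY)
# 4 corners picked from picture at base top
for n in ('vice',):
  for r in robot.masks_of('top',n):
    Q=cloud(c,r['region']);print(r['p'],len(Q),r['extent'],cv2.minAreaRect(Q[:,:2].astype(np.float32)))
for n in('vice','knob','tailstock','jaw_pad'):
  print(n,[(r['p'],r['point']) for r in robot.pinpoint('top',n)])
E
```

```text
((544.806396484375, 29.873916625976562), (101.15719604492188, 236.9033660888672), 21.901317596435547) [[453.6946  120.91039]
 [542.0617  -98.89511]
 [635.9182  -61.16256]
 [547.5511  158.64294]] 5641
0.8 5608 [244.9, 225.1, 371.9, 311.5] ((544.8394775390625, 28.573440551757812), (100.47906494140625, 237.8477020263672), 21.588550567626953)
vice [(0.88, [292.3, 276.7])]
knob [(0.62, [344.7, 255.7])]
tailstock [(0.56, [270.2, 283.5])]
jaw_pad [(0.51, [162.3, 247.2]), (0.46, [311.7, 267.0])]
```

```bash
python3 - <<'E'
from vf import *
c=cap('top')
f=lambda x,y:(240+(x+.5)/5.714-.5,225+(y+.5)/5.714-.5)
for n,x,y,z in [('TL',22,272,17),('TR',662,18,17),('BR',758,245,17),('BL',108,503,17),('knobtop',602,181,76),('wingA',668,160,76),('wingB',536,204,76),('bedTL',178,300,26),('bedTR',376,230,26),('bedBL',215,375,26),('bedBR',412,300,26),('tailT',158,270,38),('tailB',213,418,38),('padT',385,190,38),('padB',438,335,38)]:
    print(n,np.round(pt_z(c,f(x,y),z),1),np.round(pt_z(c,f(x,y)),1))
E
```

```text
TL [534.7 151.3  17. ] [534.4 153.    5.3]
TR [622.  -65.1  17. ] [622.  -65.1  16.7]
BR [545.5 -97.8  17. ] [545.8 -96.2  38.4]
BL [456.8 121.4  17. ] [455.6 122.9   3.9]
knobtop [566.6 -43.3  76. ] [566.6 -43.3  76. ]
wingA [573.4 -64.4  76. ] [573.4 -64.4  76.3]
wingB [559.1 -22.2  76. ] [559.1 -22.2  74.2]
bedTL [525.9  97.2  26. ] [525.6  98.2  16.5]
bedTR [549.9  30.9  26. ] [549.9  30.7  29.7]
bedBL [500.9  84.6  26. ] [500.4  85.4  16.7]
bedBR [526.5  18.6  26. ] [526.9  18.3  38.3]
tailT [536.2 102.8  38. ] [535.9 104.3  24.1]
tailB [487.3  84.1  38. ] [486.4  85.2  25.5]
padT [563.3  27.5  38. ] [563.3  27.4  41.4]
padB [515.4   9.6  38. ] [514.7   9.9  23. ]
```

```bash
cat > to.py <<'E'
import sys
from h import *
def go(x,y,z,yaw):
    s=robot.observe();p=np.array(s['tool_pos']);r=R.from_quat(s['tcp_rot'])
    d=r.as_matrix().T@(np.array([x,y,z])-p)
    tgt=R.from_matrix(np.array([[np.cos(yaw),np.sin(yaw),0],[np.sin(yaw),-np.cos(yaw),0],[0,0,-1]]))
    rv=(r.inv()*tgt).as_rotvec()
    print('t',round(s['time'],2),'pos',p.round(1),'d_tool',d.round(1),'rotvec',rv.round(3),'deg',np.degrees(rv).round(1),'q',np.round(s['qpos'],2),'F',s['wrist_force'].round(1),'T',s['ft_torque'].round(3),'w',round(s['gripper_width'],1))
if __name__=='__main__':
    a=list(map(float,sys.argv[1:5]));go(a[0],a[1],a[2],np.radians(a[3]))
E
python3 -m inch '[{"slide":[29,-18,0]},{"slide":[29,-18,0]},{"slide":[29,-18,10]},{"slide":[29,-18,10]},{"slide":[29,-18,10]},{"slide":[29,-18,10]},{"slide":[29,-18,10]},{"slide":[29,-18,10]},{"slide":[29,-18,10]},{"slide":[29,-18,10]}]' 52; python3 to.py 428.4 -266.7 120 117.7
```

```text
t 1.8 pos [ 132.7 -559.5  253.3] d_tool [ 355.3 -216.7  133.3] rotvec [ 0.     0.    -1.821] deg [   0.     0.  -104.4] q [-1.46  0.28  1.5   0.    1.36 -0.12] F [-0.3 -0.2 -0.6] T [0.017 0.004 0.009] w 85.2schema error: expected keys slide, rot
```

```bash
python3 -m inch '[{"rot":[0,0,-0.11]},{"rot":[0,0,-0.11]},{"rot":[0,0,-0.11]},{"rot":[0,0,-0.11]},{"rot":[0,0,-0.11]},{"rot":[0,0,-0.11]},{"rot":[0,0,-0.11]},{"rot":[0,0,-0.11]},{"rot":[0,0,-0.11]},{"rot":[0,0,-0.11]}]'; python3 to.py 428.4 -266.7 120 117.7
```

```text
t 1.8 pos [ 132.7 -559.5  253.3] d_tool [ 355.3 -216.7  133.3] rotvec [ 0.     0.    -1.821] deg [   0.     0.  -104.4] q [-1.46  0.28  1.5   0.    1.36 -0.12] F [-0.3 -0.2 -0.6] T [0.017 0.004 0.009] w 85.2schema error: expected keys slide, rot
```

```bash
python3 -m inch '[{"slide":[29,-18,0],"rot":[0,0,0]},{"slide":[29,-18,0],"rot":[0,0,0]},{"slide":[29,-18,10],"rot":[0,0,0]},{"slide":[29,-18,10],"rot":[0,0,0]},{"slide":[29,-18,10],"rot":[0,0,0]},{"slide":[29,-18,10],"rot":[0,0,0]},{"slide":[29,-18,10],"rot":[0,0,0]},{"slide":[29,-18,10],"rot":[0,0,0]},{"slide":[29,-18,10],"rot":[0,0,0]},{"slide":[29,-18,10],"rot":[0,0,0]}]' 52; python3 -m inch '[{"slide":[0,0,0],"rot":[0,0,-0.11]},{"slide":[0,0,0],"rot":[0,0,-0.11]},{"slide":[0,0,0],"rot":[0,0,-0.11]},{"slide":[0,0,0],"rot":[0,0,-0.11]},{"slide":[0,0,0],"rot":[0,0,-0.11]},{"slide":[0,0,0],"rot":[0,0,-0.11]},{"slide":[0,0,0],"rot":[0,0,-0.11]},{"slide":[0,0,0],"rot":[0,0,-0.11]},{"slide":[0,0,0],"rot":[0,0,-0.11]},{"slide":[0,0,0],"rot":[0,0,-0.11]}]'; python3 to.py 428.4 -266.7 120 117.7
```

```text
time: 2.63
tool_pos: [374.3, -316.2, 173.1]
tcp_rot: [0.993, 0.116, 0.0, 0.0]
wrist_force: [1.1, -0.4, 0.7]
gripper_width: 52.1
time: 3.47
tool_pos: [373.3, -317.5, 173.4]
tcp_rot: [0.784, 0.62, -0.0, 0.0]
wrist_force: [0.8, 0.4, 0.2]
gripper_width: 52.1
t 3.47 pos [ 373.3 -317.5  173.4] d_tool [62.2 41.8 53.4] rotvec [ 0.     0.    -0.716] deg [  0.   0. -41.] q [-0.85  0.21  1.81 -0.    1.12 -0.61] F [0.8 0.4 0.2] T [-0.005 -0.022 -0.02 ] w 52.1
```

```bash
python3 -m inch '[{"slide":[31,21,18],"rot":[0,0,0]},{"slide":[31,21,18],"rot":[0,0,0]},{"slide":[0,0,18],"rot":[0,0,-0.119]},{"slide":[0,0,0],"rot":[0,0,-0.119]},{"slide":[0,0,0],"rot":[0,0,-0.119]},{"slide":[0,0,0],"rot":[0,0,-0.119]},{"slide":[0,0,0],"rot":[0,0,-0.119]},{"slide":[0,0,0],"rot":[0,0,-0.119]},{"slide":[0,0,0],"rot":[0,0,0]}]'; python3 to.py 428.4 -266.7 25 117.7
```

```text
time: 4.22
tool_pos: [428.9, -267.2, 119.4]
tcp_rot: [0.52, 0.854, -0.0, 0.0]
wrist_force: [0.0, -0.4, 0.1]
gripper_width: 51.8
t 4.22 pos [ 428.9 -267.2  119.4] d_tool [ 0.7 -0.2 94.4] rotvec [ 0.     0.    -0.005] deg [ 0.   0.  -0.3] q [-0.69  0.29  1.85 -0.    1.   -1.17] F [ 0.  -0.4  0.1] T [-0.048  0.008 -0.001] w 51.8
```

```bash
python3 -m inch '[{"slide":[0.7,0,20],"rot":[0,0,-0.005]},{"slide":[0,0,20],"rot":[0,0,0]},{"slide":[0,0,20],"rot":[0,0,0]},{"slide":[0,0,14],"rot":[0,0,0]},{"slide":[0,0,10],"rot":[0,0,0]},{"slide":[0,0,5],"rot":[0,0,0]},{"slide":[0,0,5.4],"rot":[0,0,0]},{"slide":[0,0,0],"rot":[0,0,0]}]'; python3 to.py 428.4 -266.7 25 117.7
python3 - <<'E'
from h import *
for n in('scene','top'):
    c=cap(n)
    b=(slice(200,340),slice(380,560)) if n=='scene' else (slice(260,380),slice(390,550))
    save(cv2.resize(c['image'][b],None,fx=4,fy=4,interpolation=cv2.INTER_CUBIC),n+'1.png')
E
```

```text
time: 4.88
tool_pos: [428.2, -266.4, 24.4]
tcp_rot: [0.519, 0.855, 0.0, -0.0]
wrist_force: [-0.1, 0.2, 0.3]
gripper_width: 52.0
t 4.88 pos [ 428.2 -266.4   24.4] d_tool [-0.3  0.  -0.6] rotvec [-0.    -0.001 -0.004] deg [-0.  -0.  -0.2] q [-0.69  0.41  1.97 -0.    0.76 -1.17] F [-0.1  0.2  0.3] T [-0.017  0.038 -0.012] w 52.0
```

View pics/top1.png

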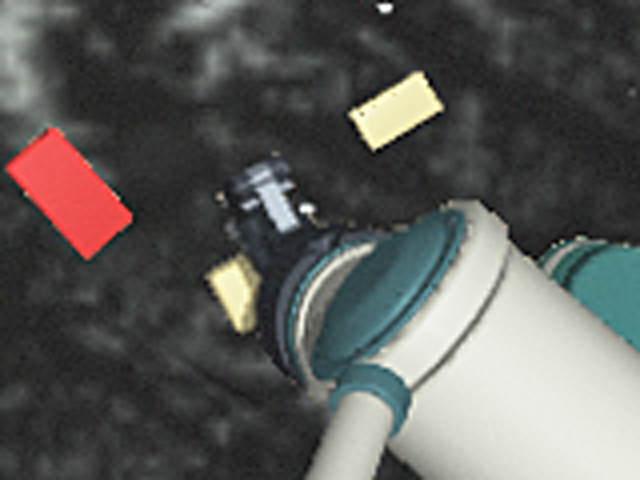

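View pics/scene1.png

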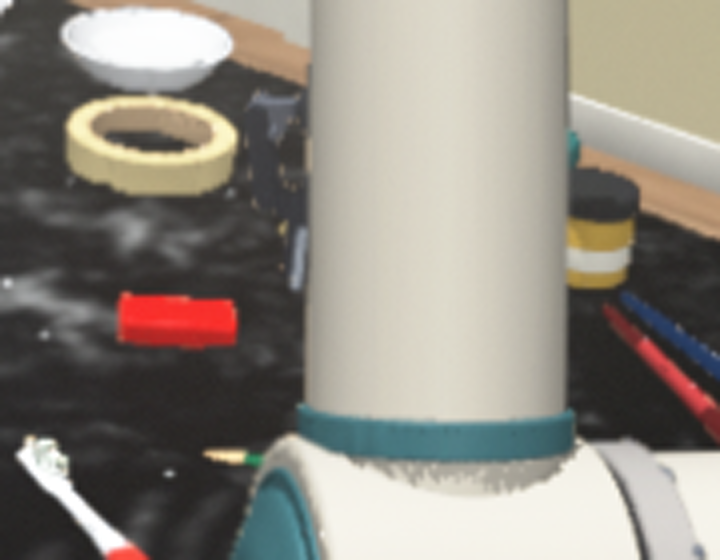

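The block's left end shows at crop (235,290), untouched, with a finger on its upper side. I'll close on it.

```bash
python3 -m inch '[{"slide":[0,0,0],"rot":[0,0,0]},{"slide":[0,0,0],"rot":[0,0,0]},{"slide":[0,0,0],"rot":[0,0,0]},{"slide":[0,0,0],"rot":[0,0,0]},{"slide":[0,0,0],"rot":[0,0,0]},{"slide":[0,0,0],"rot":[0,0,0]}]' 20 30; python3 to.py 428.4 -266.7 25 117.7
```

```text
time: 5.48
tool_pos: [429.0, -267.0, 25.7]
tcp_rot: [0.518, 0.855, -0.0, 0.001]
wrist_force: [0.2, 0.0, 6.5]
gripper_width: 31.3
t 5.48 pos [ 429.  -267.    25.7] d_tool [ 0.5 -0.4  0.7] rotvec [ 0.001  0.002 -0.003] deg [ 0.   0.1 -0.1] q [-0.69  0.41  1.97 -0.    0.76 -1.18] F [0.2 0.  6.5] T [ 0.034  0.101 -0.051] w 31.3
```

```bash
python3 -m inch '[{"slide":[0,0,-5],"rot":[0,0,0]},{"slide":[0,0,-20],"rot":[0,0,0]},{"slide":[0,0,-25],"rot":[0,0,0]},{"slide":[0,0,-25],"rot":[0,0,0]},{"slide":[0,0,-15],"rot":[0,0,0]},{"slide":[0,0,0],"rot":[0,0,0]}]'; python3 to.py 524 64 110 111.6
python3 - <<'E'
from h import *
for n in('scene','top'):
    c=cap(n)
    b=(slice(200,340),slice(380,560)) if n=='scene' else (slice(260,380),slice(390,550))
    save(cv2.resize(c['image'][b],None,fx=4,fy=4,interpolation=cv2.INTER_CUBIC),n+'2.png')
E
```

```text
time: 5.98
tool_pos: [430.1, -267.9, 118.2]
tcp_rot: [0.518, 0.855, -0.001, 0.003]
wrist_force: [0.4, -0.2, -0.1]
gripper_width: 31.1
t 5.98 pos [ 430.1 -267.9  118.2] d_tool [250.8 236.8   7.2] rotvec [0.003 0.006 0.104] deg [0.2 0.4 6. ] q [-0.69  0.29  1.86 -0.    0.99 -1.18] F [ 0.4 -0.2 -0.1] T [-0.027 -0.006 -0.007] w 31.1
```

View pics/top2.png

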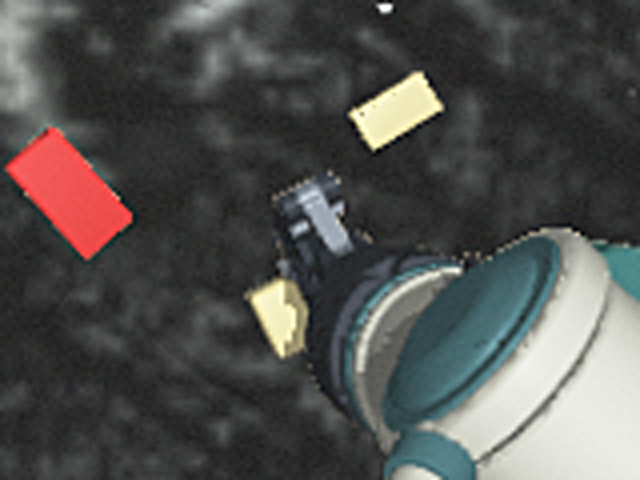

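```bash
python3 -m inch '[{"slide":[20,20,-5],"rot":[0,0,0]},{"slide":[24,24,0],"rot":[0,0,0]},{"slide":[25,24,0],"rot":[0,0,0]},{"slide":[25,24,0],"rot":[0,0,0]},{"slide":[25,24,0],"rot":[0,0,0]},{"slide":[25,24,0],"rot":[0,0,0]},{"slide":[25,24,0],"rot":[0,0,0]},{"slide":[25,24,0],"rot":[0,0,0]},{"slide":[25,24,0],"rot":[0,0,0]},{"slide":[20,20,0],"rot":[0,0,0]}]'; python3 -m inch '[{"slide":[0,0,0],"rot":[0,0,0.052]},{"slide":[0,0,0],"rot":[0,0,0.052]},{"slide":[0,0,0],"rot":[0,0,0]}]';python3 to.py 525.7 59.9 100 111.6
```

```text
time: 6.92
tool_pos: [522.5, 55.1, 118.0]
tcp_rot: [0.518, 0.855, -0.001, -0.002]
wrist_force: [-0.1, -1.0, -0.3]
gripper_width: 31.0
time: 7.17
tool_pos: [522.2, 53.6, 117.9]
tcp_rot: [0.562, 0.827, -0.001, -0.002]
wrist_force: [0.4, -0.5, -0.5]
gripper_width: 30.8
t 7.17 pos [522.2  53.6 117.9] d_tool [ 4.6  5.7 17.9] rotvec [-0.004 -0.002  0.001] deg [-0.2 -0.1  0. ] q [-0.03  0.32  1.81 -0.    1.02 -0.41] F [ 0.4 -0.5 -0.5] T [-0.021 -0.037  0.029] w 30.8
```

```bash
python3 -m inch '[{"slide":[4.6,5.7,0],"rot":[0,0,0]},{"slide":[0,0,20],"rot":[0,0,0]},{"slide":[0,0,20],"rot":[0,0,0]},{"slide":[0,0,14],"rot":[0,0,0]},{"slide":[0,0,0],"rot":[0,0,0]},{"slide":[0,0,0],"rot":[0,0,0]}]';python3 to.py 525.7 59.9 53 111.6
python3 - <<'E'
from h import *
for n in('scene','top'):
    c=cap(n)
    b=(slice(240,345),slice(260,400)) if n=='scene' else (slice(220,325),slice(235,375))
    save(cv2.resize(c['image'][b],None,fx=5.7,fy=5.7,interpolation=cv2.INTER_CUBIC),n+'3.png')
E
```

```text
time: 7.67
tool_pos: [526.4, 59.0, 64.9]
tcp_rot: [0.562, 0.827, -0.001, -0.001]
wrist_force: [0.6, 0.1, 0.4]
gripper_width: 31.6
t 7.67 pos [526.4  59.   64.9] d_tool [ 1.1 -0.3 11.9] rotvec [-0.002 -0.001 -0.   ] deg [-0.1 -0.1 -0. ] q [-0.02  0.39  1.87  0.    0.89 -0.4 ] F [0.6 0.1 0.4] T [-0.004  0.002 -0.006] w 31.6
```

View pics/top3.png

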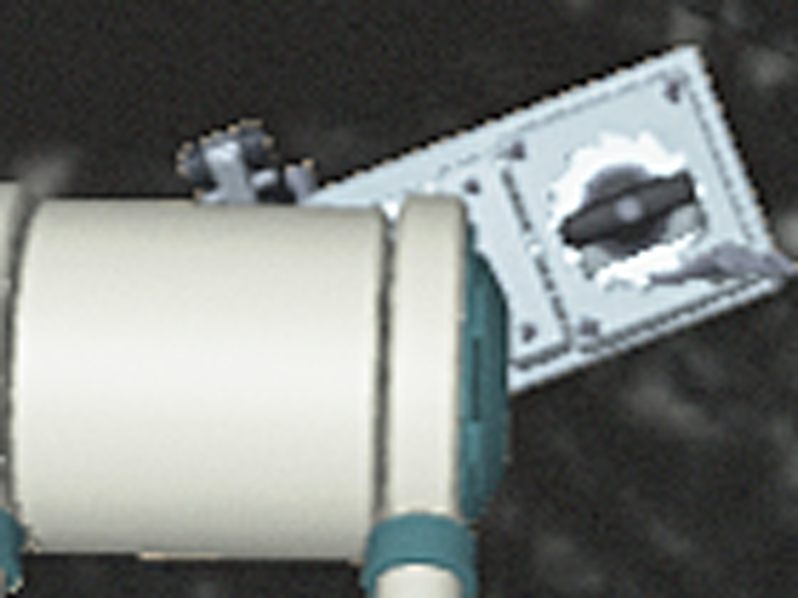

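View pics/scene3.png

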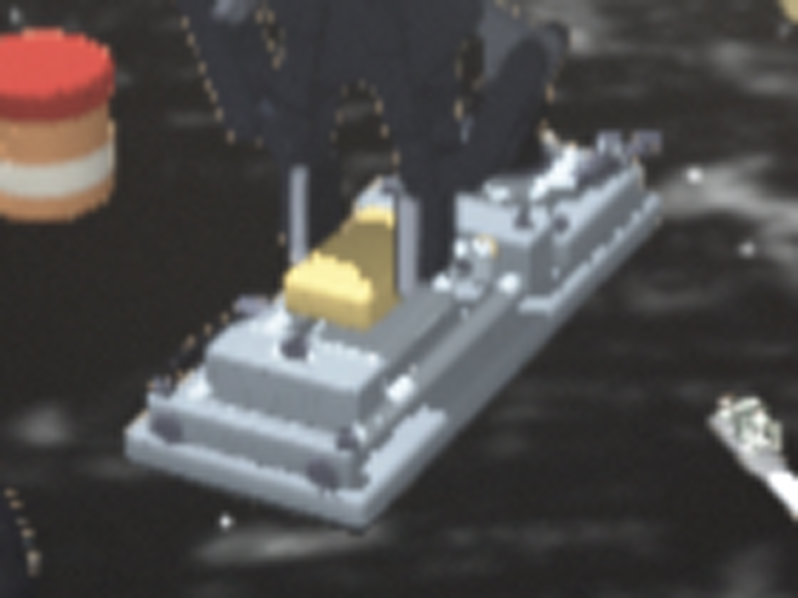

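The scene picture shows the block, its near end at crop (325,295), held level over the bed, just behind the tailstock (crop 290,350) and parallel to it.

```bash
python3 - <<'E'
from h import *
c=cap('scene')
o=np.array([526.1,59.0]);a=np.radians(111.6);X=np.array([np.cos(a),np.sin(a)]);Y=np.array([-np.sin(a),np.cos(a)])
for n,x,y,z in [('topL',287,285,53),('topR',372,300,53),('botR',362,325,39),('botL',287,308,39),('tailL',210,345,38),('tailR',358,385,38)]:
    uv=(260+x/5.7,240+y/5.7);p=pt_z(c,uv,z);d=pt_z(c,uv);q=p[:2]-o;e=d[:2]-o
    print(n,p.round(1),'vice',(q@X).round(1),(q@Y).round(1),'| depth',d.round(1),(e@X).round(1),(e@Y).round(1))
E
```

```text
topL [520.4  93.   53. ] vice 33.7 -7.2 | depth [526.9  87.5  48.3] 26.2 -11.3
topR [495.3  78.4  53. ] vice 29.4 21.4 | depth [503.6  71.2  46.9] 19.7 16.4
botR [503.8  75.2  39. ] vice 23.3 14.8 | depth [519.7  61.5  27.1] 4.7 5.1
botL [528.   86.7  39. ] vice 25.0 -12.0 | depth [549.   69.4  23.8] 1.2 -25.1
tailL [526.4 119.9  38. ] vice 56.5 -22.8 | depth [525.1 121.   39. ] 58.0 -21.9
tailR [477.   99.9  38. ] vice 56.1 30.6 | depth [477.1  99.8  37.9] 56.0 30.5
```

```bash
python3 -m inch '[{"slide":[2,0,3],"rot":[0,0,0]},{"slide":[0,0,3],"rot":[0,0,0]},{"slide":[0,0,0],"rot":[0,0,0]}]';python3 -m inch '[{"slide":[0,0,1.5],"rot":[0,0,0]},{"slide":[0,0,0],"rot":[0,0,0]}]';python3 -m inch '[{"slide":[0,0,1.5],"rot":[0,0,0]},{"slide":[0,0,0],"rot":[0,0,0]}]';python3 -m inch '[{"slide":[0,0,1.5],"rot":[0,0,0]},{"slide":[0,0,0],"rot":[0,0,0]}]';python3 to.py 525.7 59.9 52 111.6
```

```text
time: 8.07
tool_pos: [526.1, 61.0, 59.8]
tcp_rot: [0.562, 0.827, -0.0, -0.0]
wrist_force: [-0.4, 0.1, -1.0]
gripper_width: 31.2
time: 8.23
tool_pos: [526.3, 61.0, 58.3]
tcp_rot: [0.562, 0.827, -0.0, -0.0]
wrist_force: [0.3, -0.2, -0.0]
gripper_width: 31.2
time: 8.4
tool_pos: [526.3, 60.9, 56.7]
tcp_rot: [0.562, 0.827, -0.0, -0.0]
wrist_force: [-0.7, 0.5, -0.7]
gripper_width: 31.2
time: 8.57
tool_pos: [526.3, 60.9, 55.1]
tcp_rot: [0.562, 0.827, -0.0, -0.0]
wrist_force: [-0.6, 0.7, -0.2]
gripper_width: 31.2
t 8.57 pos [526.3  60.9  55.1] d_tool [-0.7 -0.9  3.1] rotvec [-0. -0. -0.] deg [-0. -0. -0.] q [-0.02  0.4   1.88 -0.    0.86 -0.39] F [-0.6  0.7 -0.2] T [-0.034 -0.005  0.01 ] w 31.2
```

```bash
python3 -m inch '[{"slide":[0,0,1.5],"rot":[0,0,0]},{"slide":[0,0,0],"rot":[0,0,0]}]';python3 -m inch '[{"slide":[0,0,1],"rot":[0,0,0]},{"slide":[0,0,0],"rot":[0,0,0]}]';python3 -m inch '[{"slide":[0,0,1],"rot":[0,0,0]},{"slide":[0,0,0],"rot":[0,0,0]}]';python3 to.py 525.7 59.9 52 111.6
```

```text
time: 8.73
tool_pos: [526.3, 60.9, 53.6]
tcp_rot: [0.562, 0.827, -0.0, -0.0]
wrist_force: [0.3, 0.2, -0.2]
gripper_width: 31.3
time: 8.9
tool_pos: [526.3, 60.9, 52.7]
tcp_rot: [0.562, 0.827, -0.0, -0.0]
wrist_force: [-0.2, 0.5, 0.7]
gripper_width: 30.7
time: 9.07
tool_pos: [526.4, 60.9, 51.8]
tcp_rot: [0.562, 0.827, -0.0, 0.0]
wrist_force: [0.3, -0.2, -0.8]
gripper_width: 31.0
t 9.07 pos [526.4  60.9  51.8] d_tool [-0.7 -1.1 -0.2] rotvec [0. 0. 0.] deg [0. 0. 0.] q [-0.02  0.4   1.88 -0.    0.86 -0.39] F [ 0.3 -0.2 -0.8] T [-0.011  0.019  0.002] w 31.0
```

```bash
python3 -m inch '[{"slide":[0,0,0.8],"rot":[0,0,0]},{"slide":[0,0,0],"rot":[0,0,0]}]';python3 -m inch '[{"slide":[0,0,0.7],"rot":[0,0,0]},{"slide":[0,0,0],"rot":[0,0,0]}]'
python3 - <<'E'
from h import *
c=cap('scene')
save(cv2.resize(c['image'][240:345,260:400],None,fx=5.7,fy=5.7,interpolation=cv2.INTER_CUBIC),'scene4.png')
E
```

```text
time: 9.23
tool_pos: [526.5, 60.9, 51.7]
tcp_rot: [0.562, 0.827, 0.0, 0.0]
wrist_force: [-1.7, -0.2, 3.8]
gripper_width: 31.0
time: 9.4
tool_pos: [526.5, 60.9, 51.7]
tcp_rot: [0.562, 0.827, 0.0, 0.0]
wrist_force: [-2.9, 0.7, 9.9]
gripper_width: 31.2
```

View pics/scene4.png

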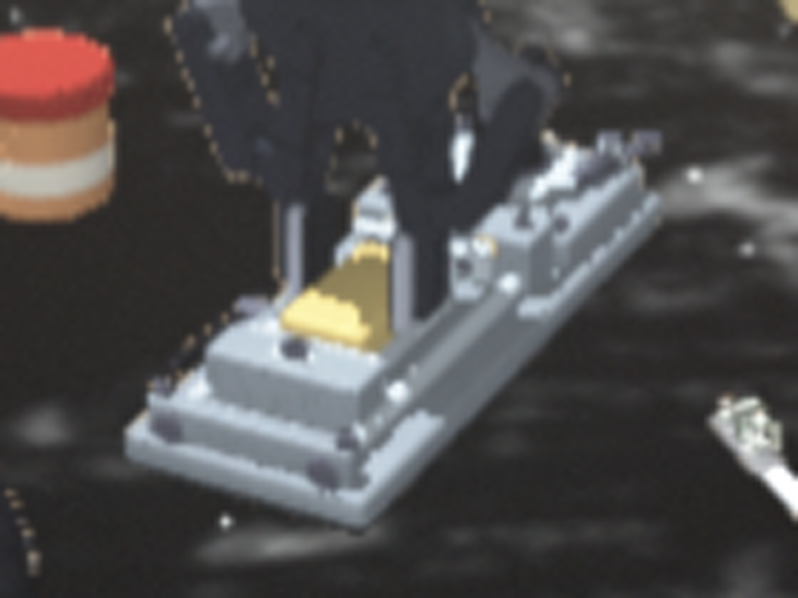

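The block is down on the bed: contact came at TCP z 51.7 as predicted, and its end is just behind the tailstock at crop (330,325). Next I ease off, release and lift.

```bash
python3 -m inch '[{"slide":[0,0,-1.5],"rot":[0,0,0]},{"slide":[0,0,0],"rot":[0,0,0]}]';python3 -m inch '[{"slide":[0,0,0],"rot":[0,0,0]},{"slide":[0,0,0],"rot":[0,0,0]},{"slide":[0,0,0],"rot":[0,0,0]},{"slide":[0,0,0],"rot":[0,0,0]}]' 50;python3 -m inch '[{"slide":[0,0,-10],"rot":[0,0,0]},{"slide":[0,0,-25],"rot":[0,0,0]},{"slide":[0,0,-30],"rot":[0,0,0]},{"slide":[0,0,-30],"rot":[0,0,0]},{"slide":[-40,0,0],"rot":[0,0,0]},{"slide":[-40,0,0],"rot":[0,0,0]},{"slide":[-40,0,0],"rot":[0,0,0]},{"slide":[0,0,0],"rot":[0,0,0]}]';python3 to.py 566.6 -43.3 68 111.6
python3 - <<'E'
from h import *
for n in('scene','top'):
    c=cap(n)
    b=(slice(240,345),slice(260,400)) if n=='scene' else (slice(220,325),slice(235,375))
    save(cv2.resize(c['image'][b],None,fx=5.7,fy=5.7,interpolation=cv2.INTER_CUBIC),n+'5.png')
E
```

```text
time: 9.62
tool_pos: [526.7, 60.9, 52.3]
tcp_rot: [0.562, 0.827, 0.0, 0.0]
wrist_force: [0.1, 0.6, 0.4]
gripper_width: 31.6
time: 9.95
tool_pos: [526.3, 61.0, 51.7]
tcp_rot: [0.562, 0.827, -0.0, -0.0]
wrist_force: [-0.3, 0.1, 0.6]
gripper_width: 50.3
time: 10.62
tool_pos: [574.4, -57.1, 148.3]
tcp_rot: [0.564, 0.826, -0.0, 0.004]
wrist_force: [0.3, 0.0, 0.2]
gripper_width: 50.1
t 10.62 pos [574.4 -57.1 148.3] d_tool [16.3 -2.5 80.2] rotvec [ 0.004  0.007 -0.004] deg [ 0.2  0.4 -0.2] q [-0.22  0.35  1.67 -0.    1.12 -0.59] F [0.3 0.  0.2] T [-0.018  0.001 -0.031] w 50.1
```

View pics/top5.png

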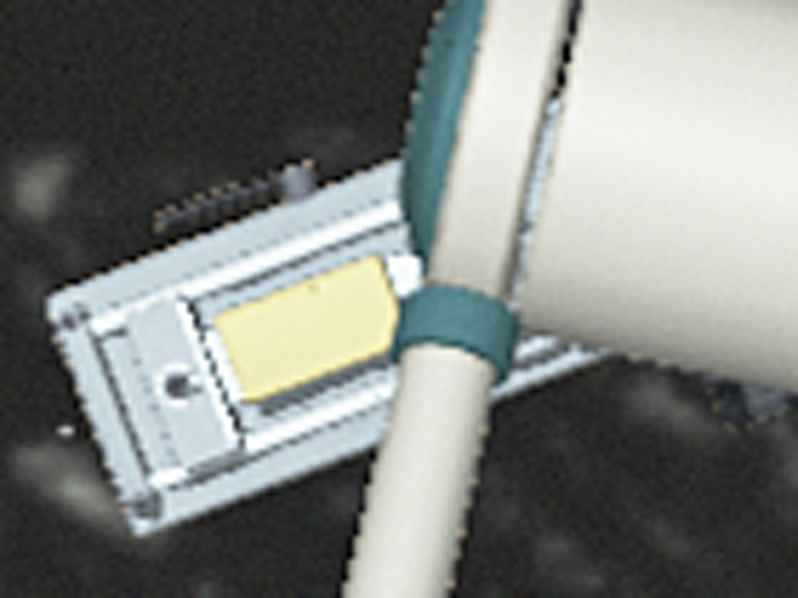

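View pics/scene5.png

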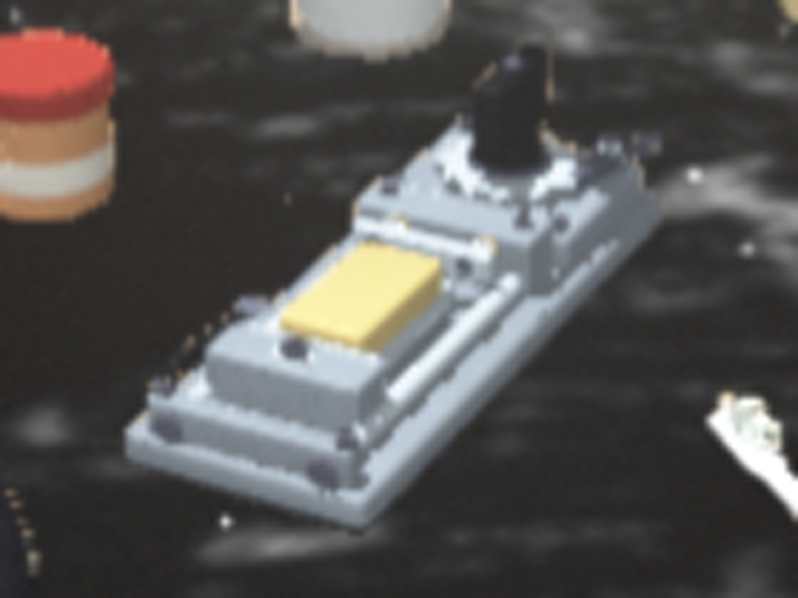

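The block lies flat on the bed, at top crop (310,330) and scene crop (365,295), clear of both the tailstock and the pad. I'll check its offset, then go to the knob.

```bash
cat > blk.py <<'E'
from h import *
o=np.array([526.1,59.0]);a=np.radians(111.6);X=np.array([np.cos(a),np.sin(a)]);Y=np.array([-np.sin(a),np.cos(a)])
for n in('top','scene'):
    c=cap(n);h=cv2.cvtColor(c['image'],cv2.COLOR_RGB2HSV)
    m=(h[...,0]>18)&(h[...,0]<35)&(h[...,1]>40)
    b=np.zeros_like(m)
    if n=='top': b[250:300,265:312]=1
    else: b[275:305,305:342]=1
    P=cloud(c,m&b);Q=P[P[:,2]>33]
    q=(Q[:,:2]-o)
    print(n,len(Q),'z',np.median(Q[:,2]).round(1),'x',np.percentile(q@X,[2,98]).round(1),'y',np.percentile(q@Y,[2,98]).round(1), cv2.minAreaRect(q.astype(np.float32))[1:])
E
python3 blk.py
python3 -m inch '[{"slide":[16.3,-2.5,10],"rot":[0,0,-0.004]},{"slide":[0,0,25],"rot":[0,0,0]},{"slide":[0,0,20],"rot":[0,0,0]},{"slide":[0,0,5],"rot":[0,0,0]},{"slide":[0,0,0],"rot":[0,0,0]}]';python3 to.py 566.6 -43.3 69 111.6
```

```text
top 482 z 40.6 x [-33.8  29.2] y [-15.8  13.6] ((30.693599700927734, 80.38702392578125), 21.553653717041016)
scene 317 z 39.8 x [-26.4  30.8] y [-12.2  18.2] ((33.16404724121094, 76.31753540039062), 22.29890251159668)
time: 11.23
tool_pos: [560.4, -34.9, 85.6]
tcp_rot: [0.56, 0.829, -0.001, -0.002]
wrist_force: [0.4, 0.1, -0.4]
gripper_width: 49.9
t 11.23 pos [560.4 -34.9  85.6] d_tool [-10.1   2.6  16.5] rotvec [-0.004 -0.002  0.006] deg [-0.2 -0.1  0.3] q [-0.19  0.4   1.77  0.    0.97 -0.57] F [ 0.4  0.1 -0.4] T [0.    0.009 0.028] w 49.9
```

```bash
python3 -m inch '[{"slide":[-10,2.6,0],"rot":[0,0,0.006]},{"slide":[0,0,8],"rot":[0,0,0]},{"slide":[0,0,8],"rot":[0,0,0]},{"slide":[0,0,0],"rot":[0,0,0]},{"slide":[0,0,0],"rot":[0,0,0]}]';python3 to.py 566.6 -43.3 69 111.6
python3 - <<'E'
from h import *
for n in('scene',):
    c=cap(n)
    b=(slice(220,325),slice(280,420)) if n=='scene' else (slice(220,325),slice(235,375))
    save(cv2.resize(c['image'][b],None,fx=5.7,fy=5.7,interpolation=cv2.INTER_CUBIC),n+'6.png')
E
```

```text
time: 11.65
tool_pos: [567.9, -44.7, 70.5]
tcp_rot: [0.563, 0.826, -0.0, -0.001]
wrist_force: [-0.0, -0.5, -1.1]
gripper_width: 50.0
t 11.65 pos [567.9 -44.7  70.5] d_tool [ 1.8 -0.7  1.5] rotvec [-0.001 -0.001 -0.002] deg [-0.1 -0.  -0.1] q [-0.2   0.43  1.77 -0.    0.94 -0.58] F [-0.  -0.5 -1.1] T [ 0.018 -0.003 -0.005] w 50.0
```

View pics/scene6.png

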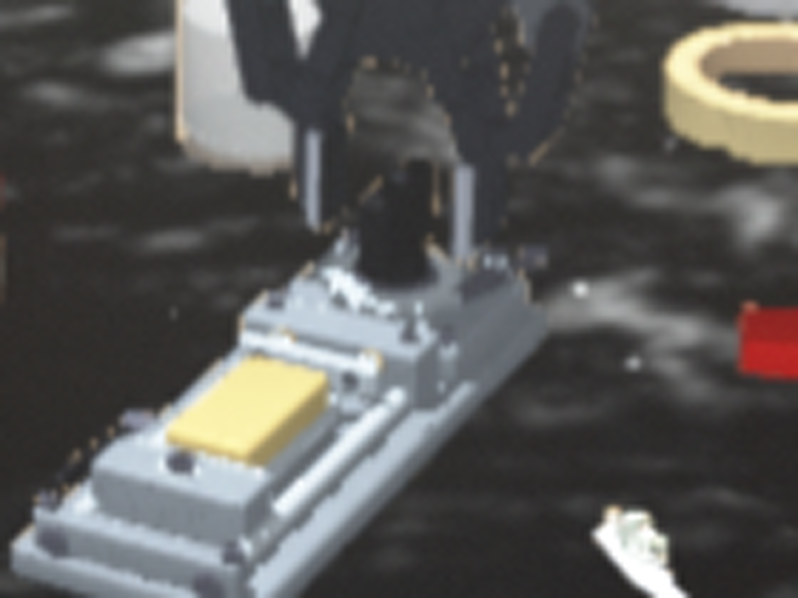

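The fingers (crop 313,180 and 465,210) stand either side of the wing (crop 400,220). Closing.

```bash
python3 -m inch '[{"slide":[1.4,-0.7,0],"rot":[0,0,0]},{"slide":[0,0,0],"rot":[0,0,0]},{"slide":[0,0,0],"rot":[0,0,0]},{"slide":[0,0,0],"rot":[0,0,0]},{"slide":[0,0,0],"rot":[0,0,0]},{"slide":[0,0,0],"rot":[0,0,0]},{"slide":[0,0,0],"rot":[0,0,0]},{"slide":[0,0,0],"rot":[0,0,0]}]' 5 50;python3 to.py 566.6 -43.3 69 111.6
```

```text
time: 12.37
tool_pos: [567.1, -43.7, 71.2]
tcp_rot: [0.563, 0.827, -0.0, 0.0]
wrist_force: [-2.0, 0.1, 5.9]
gripper_width: 11.2
t 12.37 pos [567.1 -43.7  71.2] d_tool [ 0.5 -0.4  2.2] rotvec [-0.     0.    -0.002] deg [-0.   0.  -0.1] q [-0.2   0.43  1.78 -0.    0.94 -0.57] F [-2.   0.1  5.9] T [0.049 0.3   0.079] w 11.2
```

```bash
cat > tq.py <<'E'
from h import *
L=[];F=[]
for i in range(6):
    s=robot.observe();L.append(s['ft_torque']);F.append(s['wrist_force']);
    if i<5: robot.capture('top')
x=R.from_quat(s['tcp_rot']).as_matrix()[:,0]
print('t',round(s['time'],2),'knob turned',round(111.6-np.degrees(np.arctan2(x[1],x[0])),1),'T',np.mean(L,0).round(3),'sd',np.std(L,0).round(3)[2],'F',np.mean(F,0).round(1),'q6',s['qpos'][5].round(2),'pos',s['tool_pos'].round(1))
E
python3 -m inch '[{"slide":[0,0,-0.7],"rot":[0,0,0]},{"slide":[0,0,0],"rot":[0,0,0]}]';python3 tq.py
python3 -m inch '[{"slide":[0,0,0],"rot":[0,0,0.1]},{"slide":[0,0,0],"rot":[0,0,0.1]},{"slide":[0,0,0],"rot":[0,0,0.1]},{"slide":[0,0,0],"rot":[0,0,0]},{"slide":[0,0,0],"rot":[0,0,0]}]';python3 tq.py
python3 -m inch '[{"slide":[0,0,0],"rot":[0,0,0.1]},{"slide":[0,0,0],"rot":[0,0,0.1]},{"slide":[0,0,0],"rot":[0,0,0.06]},{"slide":[0,0,0],"rot":[0,0,0]},{"slide":[0,0,0],"rot":[0,0,0]}]';python3 tq.py
```

```text
time: 12.53
tool_pos: [567.2, -43.6, 71.3]
tcp_rot: [0.563, 0.827, -0.0, -0.0]
wrist_force: [-0.7, 0.3, 0.2]
gripper_width: 11.3
t 12.78 knob turned 0.1 T [0.04  0.048 0.015] sd 0.018 F [-0.4 -0.1  0. ] q6 -0.57 pos [567.1 -43.6  71.3]
time: 13.2
tool_pos: [567.0, -43.7, 71.3]
tcp_rot: [0.679, 0.734, -0.0, -0.0]
wrist_force: [-0.1, -0.5, -1.2]
gripper_width: 11.4
t 13.45 knob turned 17.2 T [0.026 0.048 0.023] sd 0.036 F [-0.4 -0.2 -2. ] q6 -0.27 pos [567.  -43.7  71.3]
time: 13.87
tool_pos: [566.9, -43.6, 71.3]
tcp_rot: [0.769, 0.64, -0.0, -0.0]
wrist_force: [-1.6, -0.1, -2.8]
gripper_width: 11.0
t 14.12 knob turned 32.2 T [-0.011  0.043 -0.   ] sd 0.04 F [-1.3 -0.  -3.6] q6 -0.01 pos [566.9 -43.6  71.3]
```

```bash

python3 -m inch '[{"slide":[0,0,0],"rot":[0,0,0.1]},{"slide":[0,0,0],"rot":[0,0,0.1]},{"slide":[0,0,0],"rot":[0,0,0.1]},{"slide":[0,0,0],"rot":[0,0,0.1]},{"slide":[0,0,0],"rot":[0,0,0]}]';python3 tq.py
python3 -m inch '[{"slide":[0,0,0],"rot":[0,0,0.06]},{"slide":[0,0,0],"rot":[0,0,0.06]},{"slide":[0,0,0],"rot":[0,0,0]},{"slide":[0,0,0],"rot":[0,0,0]}]';python3 tq.py
```

```text
time: 14.53
tool_pos: [566.8, -43.5, 71.3]
tcp_rot: [0.881, 0.472, -0.0, -0.0]
wrist_force: [-1.4, -2.0, -4.6]
gripper_width: 11.1
t 14.78 knob turned 55.1 T [ 0.157  0.23  -0.487] sd 0.043 F [-1.  -0.8 -4.6] q6 0.39 pos [566.8 -43.5  71.4]
time: 15.12
tool_pos: [566.8, -43.6, 71.4]
tcp_rot: [0.907, 0.421, -0.0, -0.0]
wrist_force: [-1.1, 0.5, -5.1]
gripper_width: 11.3
t 15.37 knob turned 61.9 T [ 0.049  0.219 -0.009] sd 0.043 F [-1.6 -0.  -5.6] q6 0.51 pos [566.8 -43.6  71.4]
```

```bash

python3 -m inch '[{"slide":[0,0,0.4],"rot":[0,0,0.1]},{"slide":[0,0,0],"rot":[0,0,0.1]},{"slide":[0,0,0],"rot":[0,0,0.1]},{"slide":[0,0,0],"rot":[0,0,0]},{"slide":[0,0,0],"rot":[0,0,0]}]';python3 tq.py
python3 -m inch '[{"slide":[0,0,0.3],"rot":[0,0,0.1]},{"slide":[0,0,0],"rot":[0,0,0]},{"slide":[0,0,0],"rot":[0,0,0]}]';python3 tq.py
python3 -m inch '[{"slide":[0,0,0],"rot":[0,0,0.06]},{"slide":[0,0,0],"rot":[0,0,0.06]},{"slide":[0,0,0],"rot":[0,0,0]},{"slide":[0,0,0],"rot":[0,0,0]}]';python3 tq.py
```

```text
time: 15.78
tool_pos: [566.7, -43.5, 71.3]
tcp_rot: [0.96, 0.281, -0.0, -0.0]
wrist_force: [-3.6, 0.4, -2.4]
gripper_width: 11.0
t 16.03 knob turned 79.1 T [0.163 0.546 0.031] sd 0.021 F [-4.2  1.  -1.5] q6 0.8 pos [566.8 -43.5  71.3]
time: 16.28
tool_pos: [566.7, -43.4, 71.3]
tcp_rot: [0.973, 0.23, -0.0, -0.0]
wrist_force: [-5.7, 1.8, 1.9]
gripper_width: 11.1
t 16.53 knob turned 85.0 T [ 0.4    0.863 -0.485] sd 0.124 F [-5.2  1.   1.5] q6 0.91 pos [566.7 -43.4  71.3]
time: 16.87
tool_pos: [566.7, -43.5, 71.3]
tcp_rot: [0.985, 0.172, -0.0, -0.0]
wrist_force: [-4.9, 1.7, 1.6]
gripper_width: 11.1
t 17.12 knob turned 91.7 T [ 0.23   0.788 -0.014] sd 0.024 F [-5.5  1.4  1.5] q6 1.03 pos [566.7 -43.4  71.3]
```

```bash

python3 -m inch '[{"slide":[-0.4,-0.1,0],"rot":[0,0,0.1]},{"slide":[0,0,0],"rot":[0,0,0.1]},{"slide":[0,0,0],"rot":[0,0,0.08]},{"slide":[0,0,0],"rot":[0,0,0]},{"slide":[0,0,0],"rot":[0,0,0]}]';python3 tq.py
python3 -m inch '[{"slide":[0,0,0],"rot":[0,0,0.1]},{"slide":[0,0,0],"rot":[0,0,0.1]},{"slide":[0,0,0],"rot":[0,0,0.05]},{"slide":[0,0,0],"rot":[0,0,0]},{"slide":[0,0,0],"rot":[0,0,0]}]';python3 tq.py; python3 - <<'E'
from h import *
for n in('scene',):
    c=cap(n)
    b=(slice(220,325),slice(280,420))
    save(cv2.resize(c['image'][b],None,fx=5.7,fy=5.7,interpolation=cv2.INTER_CUBIC),n+'7.png')
E
```

```text
time: 17.53
tool_pos: [566.7, -43.4, 71.3]
tcp_rot: [0.999, 0.034, -0.0, -0.0]
wrist_force: [-4.9, 1.8, 2.1]
gripper_width: 11.0
t 17.78 knob turned 107.7 T [0.365 0.673 0.008] sd 0.021 F [-5.1  2.2  1.6] q6 1.3 pos [566.7 -43.4  71.3]
time: 18.2
tool_pos: [566.7, -43.3, 71.3]
tcp_rot: [0.996, -0.091, -0.0, -0.0]
wrist_force: [-4.5, 3.1, 1.2]
gripper_width: 11.1
t 18.45 knob turned 122.0 T [ 0.409  0.718 -0.029] sd 0.018 F [-4.6  2.8  1.7] q6 1.55 pos [566.7 -43.3  71.3]
```

View pics/scene7.png

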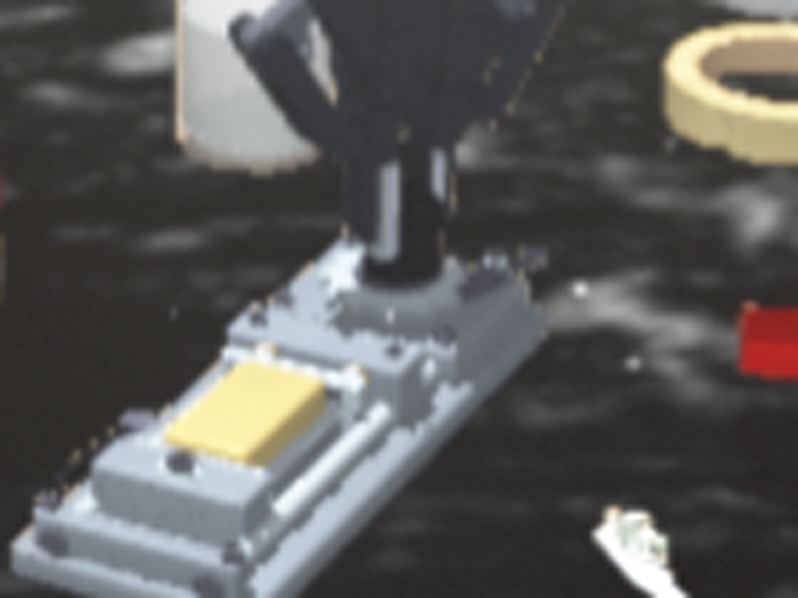

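```bash

python3 -m inch '[{"slide":[-0.4,-0.2,0],"rot":[0,0,0.1]},{"slide":[0,0,0],"rot":[0,0,0.1]},{"slide":[0,0,0],"rot":[0,0,0.08]},{"slide":[0,0,0],"rot":[0,0,0]},{"slide":[0,0,0],"rot":[0,0,0]}]';python3 tq.py
python3 -m inch '[{"slide":[0,0,0],"rot":[0,0,0.1]},{"slide":[0,0,0],"rot":[0,0,0.1]},{"slide":[0,0,0],"rot":[0,0,0.04]},{"slide":[0,0,0],"rot":[0,0,0]},{"slide":[0,0,0],"rot":[0,0,0]}]';python3 tq.py; python3 blk.py
```

```text
time: 18.92
tool_pos: [566.7, -43.2, 71.3]
tcp_rot: [0.974, -0.228, 0.0, -0.0]
wrist_force: [-4.1, 2.4, 2.4]
gripper_width: 10.7
t 19.17 knob turned 138.1 T [0.469 0.609 0.042] sd 0.031 F [-3.9  2.7  3. ] q6 1.83 pos [566.7 -43.2  71.3]
time: 19.58
tool_pos: [566.8, -43.1, 71.3]
tcp_rot: [0.939, -0.344, 0.0, -0.0]
wrist_force: [-3.0, 3.8, 2.7]
gripper_width: 11.1
t 19.83 knob turned 151.9 T [ 0.521  0.595 -0.028] sd 0.017 F [-3.3  3.3  3.2] q6 2.07 pos [566.8 -43.1  71.3]
top 477 z 40.8 x [-36.4  35.8] y [-15.6  13.8] ((30.638914108276367, 79.61962890625), 22.14019012451172)
scene 283 z 39.9 x [-18.4  35.5] y [-11.6  18.3] ((32.770896911621094, 69.58045959472656), 20.36027717590332)
```

```bash

python3 -m inch '[{"slide":[0,0,0],"rot":[0,0,-0.03]},{"slide":[0,0,0],"rot":[0,0,0]},{"slide":[0,0,0],"rot":[0,0,0]},{"slide":[0,0,0],"rot":[0,0,0]},{"slide":[0,0,-10],"rot":[0,0,0]},{"slide":[0,0,-25],"rot":[0,0,0]},{"slide":[0,0,-5],"rot":[0,0,0]},{"slide":[0,0,0],"rot":[0,0,-0.12]},{"slide":[0,0,0],"rot":[0,0,-0.12]}]' 45
python3 -m inch '[{"slide":[0,0,0],"rot":[0,0,-0.12]},{"slide":[0,0,0],"rot":[0,0,-0.12]},{"slide":[0,0,0],"rot":[0,0,-0.12]},{"slide":[0,0,0],"rot":[0,0,-0.12]},{"slide":[0,0,0],"rot":[0,0,-0.12]},{"slide":[0,0,0],"rot":[0,0,-0.12]},{"slide":[0,0,0],"rot":[0,0,-0.12]},{"slide":[0,0,0],"rot":[0,0,-0.12]},{"slide":[0,0,0],"rot":[0,0,-0.12]},{"slide":[0,0,0],"rot":[0,0,-0.12]}]'
python3 -m inch '[{"slide":[0,0,0],"rot":[0,0,-0.12]},{"slide":[0,0,0],"rot":[0,0,-0.12]},{"slide":[0,0,0],"rot":[0,0,-0.12]},{"slide":[0,0,0],"rot":[0,0,-0.12]},{"slide":[0,0,0],"rot":[0,0,-0.12]},{"slide":[0,0,0],"rot":[0,0,-0.12]},{"slide":[0,0,0],"rot":[0,0,-0.12]},{"slide":[0,0,0],"rot":[0,0,-0.12]},{"slide":[0,0,0],"rot":[0,0,-0.12]},{"slide":[0,0,0],"rot":[0,0,-0.12]}]'
python3 -m inch '[{"slide":[0,0,0],"rot":[0,0,-0.12]},{"slide":[0,0,0],"rot":[0,0,-0.12]},{"slide":[0,0,0],"rot":[0,0,-0.12]},{"slide":[0,0,0],"rot":[0,0,-0.12]},{"slide":[0,0,0],"rot":[0,0,0]},{"slide":[0,0,0],"rot":[0,0,0]},{"slide":[0,0,0],"rot":[0,0,0]}]'
python3 to.py 566.4 -43.2 71 141.6
python3 - <<'E'
from h import *
for n in('scene',):
    c=cap(n)
    b=(slice(220,325),slice(280,420))
    save(cv2.resize(c['image'][b],None,fx=5.7,fy=5.7,interpolation=cv2.INTER_CUBIC),n+'8.png')
E
```

```text
time: 20.68
tool_pos: [567.5, -43.7, 112.3]
tcp_rot: [0.977, -0.213, 0.002, 0.0]
wrist_force: [0.7, 1.1, 0.7]
gripper_width: 44.8
time: 21.52
tool_pos: [566.9, -43.6, 111.3]
tcp_rot: [0.926, 0.376, 0.001, 0.001]
wrist_force: [-0.1, 0.5, -0.1]
gripper_width: 45.4
time: 22.35
tool_pos: [566.9, -43.6, 111.4]
tcp_rot: [0.552, 0.834, 0.0, 0.001]
wrist_force: [0.3, 0.2, 0.3]
gripper_width: 45.2
time: 22.93
tool_pos: [566.6, -43.5, 111.1]
tcp_rot: [0.342, 0.94, -0.0, 0.0]
wrist_force: [-0.1, -0.4, -0.6]
gripper_width: 45.2
t 22.93 pos [566.6 -43.5 111.1] d_tool [ 0.4  0.1 40.1] rotvec [ 0.     0.001 -0.028] deg [ 0.   0.  -1.6] q [-0.2   0.38  1.73 -0.    1.03 -1.07] F [-0.1 -0.4 -0.6] T [0.061 0.005 0.009] w 45.2
```

View pics/scene8.png

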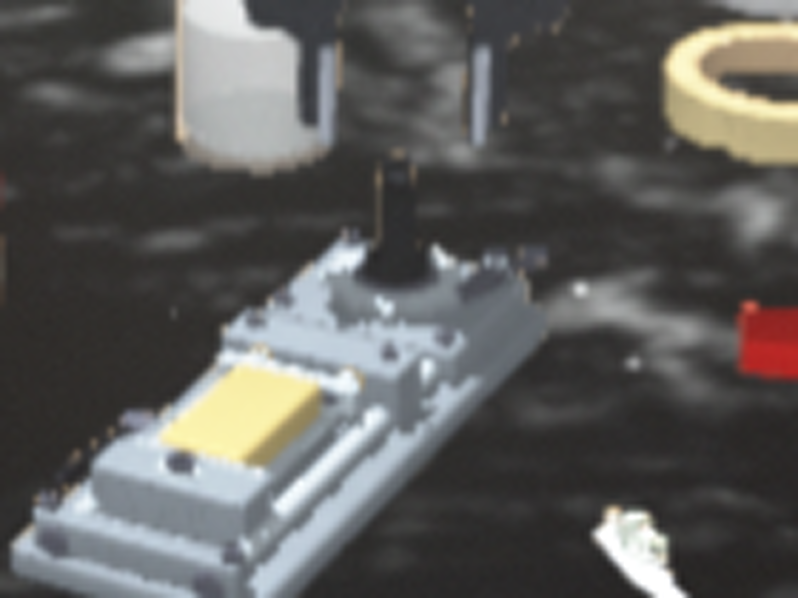

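The wing, edge-on at crop (398,220), stands between the open fingers (320 and 482), and the block is near the tailstock. I'll lower and regrip.

```bash

python3 -m inch '[{"slide":[0.4,0,10],"rot":[0,0,-0.028]},{"slide":[0,0,15],"rot":[0,0,0]},{"slide":[0,0,10],"rot":[0,0,0]},{"slide":[0,0,4],"rot":[0,0,0]},{"slide":[0,0,0],"rot":[0,0,0]}]'
python3 -m inch '[{"slide":[0,0,0],"rot":[0,0,0]},{"slide":[0,0,0],"rot":[0,0,0]},{"slide":[0,0,0],"rot":[0,0,0]},{"slide":[0,0,0],"rot":[0,0,0]},{"slide":[0,0,0],"rot":[0,0,0]},{"slide":[0,0,0],"rot":[0,0,0]},{"slide":[0,0,-0.7],"rot":[0,0,0]},{"slide":[0,0,0],"rot":[0,0,0]}]' 5 50;python3 tq.py
```

```text
time: 23.4
tool_pos: [565.3, -43.0, 70.7]
tcp_rot: [0.328, 0.945, -0.0, -0.001]
wrist_force: [-0.1, -0.6, 0.7]
gripper_width: 45.4
time: 24.07
tool_pos: [566.8, -43.2, 72.7]
tcp_rot: [0.328, 0.945, 0.0, 0.001]
wrist_force: [1.6, 0.8, -0.5]
gripper_width: 11.0
t 24.32 knob turned -30.1 T [ 0.14  -0.385 -0.032] sd 0.045 F [ 2.2  1.  -0.2] q6 -1.1 pos [566.8 -43.2  72.7]
```

```bash

python3 -m inch '[{"slide":[0,0,0],"rot":[0,0,0.1]},{"slide":[0,0,0],"rot":[0,0,0.1]},{"slide":[0,0,0],"rot":[0,0,0.08]},{"slide":[0,0,0],"rot":[0,0,0]},{"slide":[0,0,0],"rot":[0,0,0]}]';python3 tq.py
python3 -m inch '[{"slide":[0,0,0],"rot":[0,0,0.1]},{"slide":[0,0,0],"rot":[0,0,0.1]},{"slide":[0,0,0],"rot":[0,0,0.07]},{"slide":[0,0,0],"rot":[0,0,0]},{"slide":[0,0,0],"rot":[0,0,0]}]';python3 tq.py; python3 blk.py
```

```text
time: 24.73
tool_pos: [566.8, -43.2, 72.7]
tcp_rot: [0.456, 0.89, 0.0, 0.001]
wrist_force: [3.0, 1.6, -0.2]
gripper_width: 11.1
t 24.98 knob turned -14.1 T [ 0.231 -0.671  0.03 ] sd 0.05 F [ 4.   1.4 -0.8] q6 -0.82 pos [566.8 -43.2  72.7]
time: 25.4
tool_pos: [566.8, -43.0, 72.7]
tcp_rot: [0.572, 0.82, 0.0, 0.001]
wrist_force: [4.9, 2.2, -0.8]
gripper_width: 11.2
t 25.65 knob turned 1.4 T [ 0.327 -0.762  0.043] sd 0.02 F [ 5.3  2.1 -0.8] q6 -0.55 pos [566.8 -43.   72.7]
top 468 z 40.7 x [-20.8  36.1] y [-15.7  13.8] ((30.893739700317383, 78.47798156738281), 21.41773223876953)
scene 281 z 39.9 x [-18.2  36.6] y [-11.2  18.4] ((32.19853210449219, 86.1805419921875), 21.637292861938477)
```

```bash

python3 -m inch '[{"slide":[0,0,0],"rot":[0,0,0.015]},{"slide":[0,0,0],"rot":[0,0,0]},{"slide":[0,0,0],"rot":[0,0,0]}]';python3 tq.py;python3 tq.py
python3 -m inch '[{"slide":[0,0,0],"rot":[0,0,0.09]},{"slide":[0,0,0],"rot":[0,0,0]},{"slide":[0,0,0],"rot":[0,0,0]}]';python3 tq.py;
python3 -m inch '[{"slide":[0,0,0],"rot":[0,0,0.09]},{"slide":[0,0,0],"rot":[0,0,0.06]},{"slide":[0,0,0],"rot":[0,0,0]},{"slide":[0,0,0],"rot":[0,0,0]}]';python3 tq.py
```

```text
time: 26.0
tool_pos: [566.8, -43.0, 72.7]
tcp_rot: [0.578, 0.816, 0.0, 0.001]
wrist_force: [5.1, 2.7, -1.1]
gripper_width: 10.9
t 26.25 knob turned 2.2 T [ 0.312 -0.783  0.053] sd 0.024 F [ 4.6  2.5 -1.2] q6 -0.54 pos [566.8 -43.   72.7]
t 26.5 knob turned 2.2 T [ 0.32  -0.759  0.053] sd 0.021 F [ 5.   1.9 -0.7] q6 -0.54 pos [566.8 -43.   72.7]
time: 26.75
tool_pos: [566.8, -43.0, 72.7]
tcp_rot: [0.614, 0.789, 0.001, 0.0]
wrist_force: [4.7, 2.5, -1.4]
gripper_width: 11.3
t 27.0 knob turned 7.4 T [ 0.35  -0.799  0.066] sd 0.022 F [ 5.   2.1 -0.8] q6 -0.45 pos [566.8 -43.   72.7]
time: 27.33
tool_pos: [566.9, -43.0, 72.7]
tcp_rot: [0.671, 0.741, 0.001, 0.001]
wrist_force: [5.0, 2.1, -1.9]
gripper_width: 11.0
t 27.58 knob turned 15.9 T [ 0.335 -0.825  0.125] sd 0.016 F [ 5.2  2.1 -1.4] q6 -0.3 pos [566.9 -43.   72.7]
```

```bash

python3 -m inch '[{"slide":[0,0,0],"rot":[0,0,0.09]},{"slide":[0,0,0],"rot":[0,0,0.09]},{"slide":[0,0,0],"rot":[0,0,0.05]},{"slide":[0,0,0],"rot":[0,0,0]},{"slide":[0,0,0],"rot":[0,0,0]}]';python3 tq.py
python3 -m inch '[{"slide":[0,0,0],"rot":[0,0,0.04]},{"slide":[0,0,0],"rot":[0,0,0]},{"slide":[0,0,0],"rot":[0,0,0]}]';python3 tq.py;python3 tq.py
```

```text
time: 28.0
tool_pos: [566.9, -43.0, 72.7]
tcp_rot: [0.752, 0.659, 0.001, 0.0]
wrist_force: [5.7, 1.9, -0.7]
gripper_width: 10.9
t 28.25 knob turned 29.1 T [ 0.377 -0.828  0.114] sd 0.04 F [ 5.4  1.8 -1. ] q6 -0.07 pos [567.  -43.   72.7]
time: 28.5
tool_pos: [567.0, -43.0, 72.7]
tcp_rot: [0.765, 0.644, 0.001, 0.001]
wrist_force: [5.1, 2.2, -1.1]
gripper_width: 11.1
t 28.75 knob turned 31.4 T [ 0.403 -0.808  0.158] sd 0.019 F [ 5.3  2.1 -1.3] q6 -0.03 pos [567.  -43.   72.7]
t 29.0 knob turned 31.4 T [ 0.396 -0.843  0.128] sd 0.018 F [ 5.   2.1 -1.5] q6 -0.03 pos [567.  -43.   72.7]
```

Torque after clicks 1–5 was about -0.02, then +0.05 at 180° and +0.14 at 210°. So the springs bit between 150° and 180°, and 210° is the second click after that. I'll nudge just past the catch and release.

```bash

python3 -m inch '[{"slide":[0,0,0],"rot":[0,0,0.02]},{"slide":[0,0,0],"rot":[0,0,0]},{"slide":[0,0,0],"rot":[0,0,0]}]';python3 tq.py
python3 -m inch '[{"slide":[0,0,0],"rot":[0,0,-0.02]},{"slide":[0,0,0],"rot":[0,0,-0.015]},{"slide":[0,0,0],"rot":[0,0,0]}]';python3 tq.py
```

```text
time: 29.25
tool_pos: [567.0, -43.0, 72.7]
tcp_rot: [0.771, 0.636, 0.001, 0.001]
wrist_force: [5.8, 2.1, -1.1]
gripper_width: 11.0
t 29.5 knob turned 32.5 T [ 0.36  -0.827  0.187] sd 0.018 F [ 5.5  2.1 -1.4] q6 -0.01 pos [567.  -43.   72.7]
time: 29.75
tool_pos: [566.9, -43.0, 72.7]
tcp_rot: [0.76, 0.65, 0.001, 0.0]
wrist_force: [6.1, 1.7, -0.7]
gripper_width: 11.1
t 30.0 knob turned 30.5 T [ 0.391 -0.851  0.199] sd 0.019 F [ 5.2  2.4 -1.1] q6 -0.04 pos [567.  -43.   72.7]
```

```bash

python3 -m inch '[{"slide":[0,0,0],"rot":[0,0,0]},{"slide":[0,0,0],"rot":[0,0,0]},{"slide":[0,0,0],"rot":[0,0,0]},{"slide":[0,0,0],"rot":[0,0,0]},{"slide":[0,0,-10],"rot":[0,0,0]},{"slide":[0,0,-25],"rot":[0,0,0]},{"slide":[0,0,-30],"rot":[0,0,0]},{"slide":[0,0,-30],"rot":[0,0,0]},{"slide":[0,0,-30],"rot":[0,0,0]}]' 45
python3 -m inch '[{"slide":[-20,30,0],"rot":[0,0,0]},{"slide":[-20,30,0],"rot":[0,0,0]},{"slide":[-20,30,0],"rot":[0,0,0]},{"slide":[-20,30,0],"rot":[0,0,0]},{"slide":[-20,30,0],"rot":[0,0,0]},{"slide":[-20,30,0],"rot":[0,0,0]},{"slide":[-20,30,0],"rot":[0,0,0]},{"slide":[0,0,0],"rot":[0,0,0]},{"slide":[0,0,0],"rot":[0,0,0]},{"slide":[0,0,0],"rot":[0,0,0]}]'
python3 blk.py; python3 - <<'E'
from h import *
for n in('scene','top'):
    c=cap(n)
    b=(slice(220,325),slice(280,420)) if n=='scene' else (slice(220,325),slice(235,375))
    save(cv2.resize(c['image'][b],None,fx=5.7,fy=5.7,interpolation=cv2.INTER_CUBIC),n+'9.png')
E
```

```text
time: 30.75
tool_pos: [565.5, -43.2, 199.5]
tcp_rot: [0.76, 0.649, -0.0, -0.0]
wrist_force: [-0.1, 1.2, 0.1]
gripper_width: 45.0
time: 31.58
tool_pos: [750.8, -214.0, 197.4]
tcp_rot: [0.76, 0.649, -0.0, -0.001]
wrist_force: [0.0, 0.8, 0.1]
gripper_width: 44.8
top 503 z 40.5 x [-19.8  36.1] y [-15.6  13.9] ((30.89447784423828, 58.45180130004883), 21.430824279785156)
scene 278 z 40.1 x [-17.7  37.3] y [-11.3  18.7] ((31.584854125976562, 66.42150115966797), 21.7941951751709)
```

View pics/top9.png

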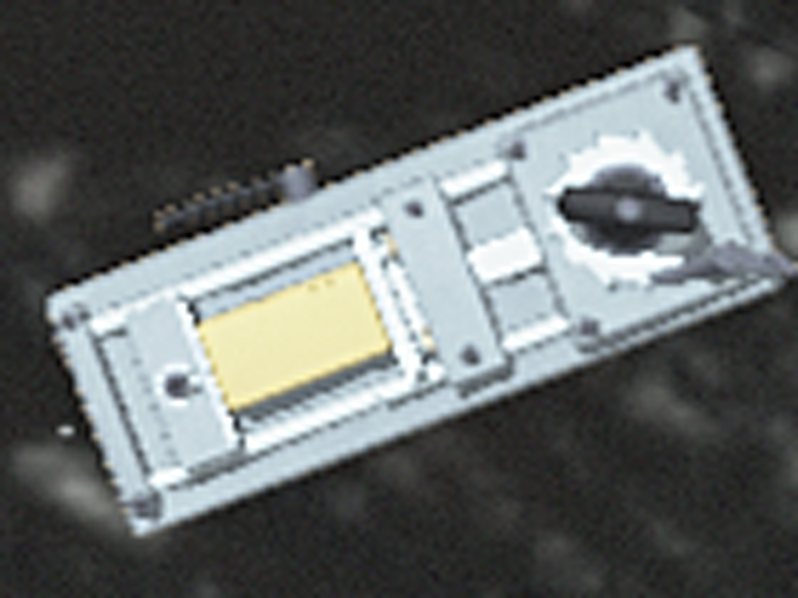

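View pics/scene9.png

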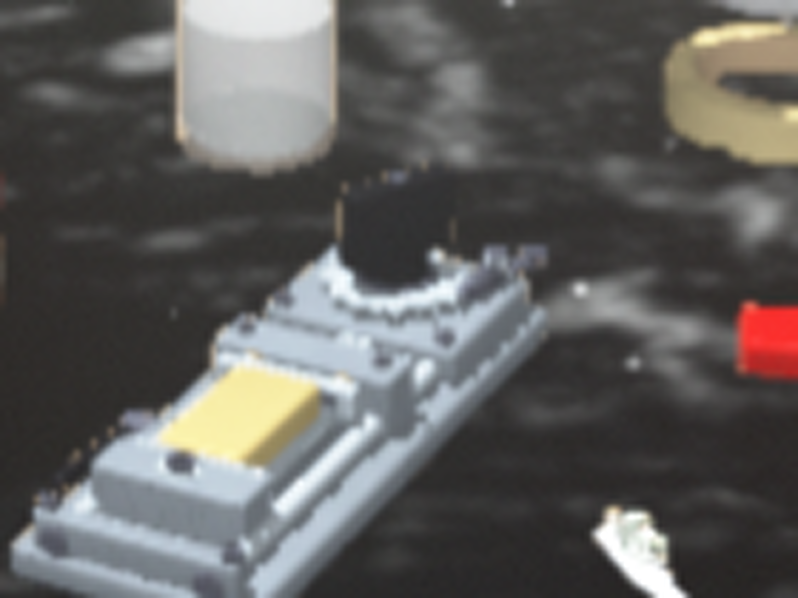

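The wing, top crop (560,200) to (697,217), stands about 30° clockwise of the vice axis, so the pawl holds it at 210°. The block is flat between the pad and tailstock, with its centre at about x 7–8, y -1 to 4.

```bash
python3 - <<'E'
from h import *
print(robot.observe()['wrist_force'],robot.observe()['joint_vel'].round(3))
print(robot.job_done())
E
```

```text
[ 0.26394831 -0.1518217   0.5987764 ] [-0.     0.003 -0.005 -0.002 -0.004 -0.001]
the job is handed in; nothing more can be done
None
```

I clamped the near yellow wax block (32 x 61 mm, at pixel 459,328 in the top view) in the vice and handed the job in at about 32 s. The job gives no verdict and I could not measure the pad force directly. I estimate about 25–30 N from the knob torque, against the 14–42 N required.

- **Placing:** I laid the block flat on the bed between pad and tailstock, let go and lifted clear before touching the knob.
- **Winding:** I turned the knob 210° clockwise (seven clicks), regripping once at 150°. The torque just after each click was about -0.02 N m for the first five, then +0.05 at 180° and +0.14 at 210°. That puts the bite between 150° and 180°, so 210° is the second tooth after it.
- **Last checks:** After release the wing stood at about 210° with the pawl holding. The block was flat against the tailstock, its centre about 7–8 mm along the bed and within 4 mm across. The robot was clear, with close to zero wrist force.
- **Disagreements:**
  - The two cameras differed by about 4 mm across the bed, still within tolerance.
  - About 5° before clicks 2 and 3 the torque read -0.49 N m. I took that as the pawl dropping into its notch and did not count it.
  - At the last click the torque stayed near 0.2 N m when I eased back to about 210.5°. I expected it to drop as the pawl took the load, but the wing held after release.

I did not measure the bystanders' positions again. The robot did not come near them.

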